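# Seat the askew lid of the wide sample canister

### The arm

A 6-joint arm with a two-finger parallel gripper is mounted at the origin on the work surface. World frame = base frame: x ahead of the robot, y to its left, z up, the work surface at z = 0. Lengths are in mm, angles in rad, forces in N, time in s.
With the tool pointing down it reaches from about 275 to 1000 mm from the base axis. Payload 8.4 kg.
Tool frame: the origin (TCP) lies midway between the tips of the shut fingers; the grasp point (between the pads) lies 19 mm behind it; z points along the fingers, y is the line along which they close (so a half turn about z gives the same grasp; the last joint's range is limited). The gripper opens to 85 mm and grips with 20 to 120 N. Pads are 22 mm wide; open, the fingers measure 114 mm over their backs; the gripper's body (76 mm by 85 mm) begins 54 mm behind the grasp point. The pads swing forward as they close: fully open they stand 13 mm farther back than shut.
Start: joints at [-1.264, 0.353, 1.633, -0, 1.155, -0.002], TCP at [189.946, -595.44, 231.281] pointing down, gripper open.
Joint ranges: [-2.63, 2.63], [-0.92, 2.1], [0.06, 2.66], [-1.3, 4.44], [0, 2.69], [-3.02, 3.02]. Speed limits (rad/s): [2.22, 2.22, 2.79, 3.14, 3.14, 3.14].

### API

Orientations are given as [roll, pitch, yaw] about the fixed x, y, z axes, in that order (R = Rz(yaw) Ry(pitch) Rx(roll)).
In Python, from rig import monitor, imaging, r gives the robot as it stands.
- The arm moves only by the tool drive_tool, never from a script. Its argument "plan" is a list of rows, each an object of numbers: "x", "y", "z": the shift along the tool's x, y, z in units of 50 mm (1.0 is 50 mm); "ax", "ay", "az": the turn, a rotation vector about the tool's x, y, z in units of 6 degrees (1.0 is 6 degrees); "hand": the finger opening in mm, from 0 to 85.4. In form: [{"x": .., "y": .., "z": .., "ax": .., "ay": .., "az": .., "hand": ..}, ...]. A call has 1 to 8 rows; each row is the pose to reach, as a shift and turn from the pose commanded when the call began, along the tool's axes at that moment; what a row does not reach only later rows make up. A row lasts 1/10 s, in which the tool goes at most 50 mm and 8.59 degrees, less where a joint would pass 70% of its speed; a pose out of reach is approached as far as the arm can. A call with a gripper value outside its range is refused whole. The fingers move at their own pace and stop on an object; "grip_force" is the grip in N (left out, the last holds). Time passes only in rows, so rows that repeat a pose let the fingers close. It gives the time, the measured TCP pose, the force, the opening and the grip force at its end, in the units of the state.
- monitor.sense(): the state, without advancing time (a new reading comes with each control period).
- imaging.grab_frame(name): name is "scene" or "top" or "wrist"; returns the picture (480x640x3 uint8, red, green, blue); there is no depth.
- imaging.camera_info(name): a dict with "mtx" (3x3 intrinsics, pixels), "dist" ([k1, k2, p1, p2, k3] as OpenCV has them; the pictures are not rectified), "R" (3x3) and "t" (3): a world point X has camera coordinates R X + t. Camera axes: x right, y down, z forward; pixel columns grow to the right and rows downward; lengths in mm; the calibration is good to about 2 mm. A picture is of the moment at which its call begins: read the wrist's pose just before it. camera_info takes no time and is no camera call; for the wrist camera it gives the pose at the moment of the call.
- r.sign_off(): hands the job in; it is judged then, once.
The state is a dict: "clock": time; "qpos": joint angles; "qvel": joint speeds; "joint_efforts": joint torques, N m; "eef_pos": TCP position; "tcp_rot": TCP orientation; "contact_force": force on the tool from outside, world axes, zero at the start; "wrist_torque": the same for the moment, N m; "opening": opening from 0.0 (shut) to 1.0 (fully open); "grasp_force": force on a finger pad.
Only numpy, scipy, OpenCV 4.12 (cv2) and the standard library are available. Lean on these libraries where they do the work, as an engineer would, in place of code of your own. Each camera call takes 0.05 s, during which the arm holds its last target. There are 200 camera calls.

### The job

The lid of the wider white sample canister has been put on askew: its three keys ride on top of the rim instead of lying in the notches. Turn the lid by its handle, keeping it on the canister rather than lifting it off, until the keys drop into the notches, seat it fully home with its top flush with the rim, and let go. Leave the smaller canister and its lid, which is already closed, alone.

Things in the scene. Friction and masses are not known exactly. Their poses are not given: they have to be found in the camera images.
- lid_handle (a point): Centre (half-way up) of the black bar handle across the middle of the wide canister's loose steel lid (about 0.35 kg). Bar 66 mm long (x axis), 14 thick (y), 44 tall (z up); the lid's flat top is 22 mm below this point. It is 31 mm above the rim while the keys ride on the rim, 21 mm when seated. A turn of 60 degrees or less, one way or the other, brings the keys over notches.
- lid_key (a point): Outer end of one of the lid's three keys, mid-thickness: the one in the bar's +x direction, 62 mm from the lid's centre; the others are 120 degrees either side. Keys are 12 mm wide, 9 thick, tops level with the lid's top; any key fits any notch. The lid is a 98 mm disc that reaches 6 mm below the keys into the canister's mouth, with 3 mm play all round.
- canister_mouth (a point): Centre of the mouth of the wide white canister, at the top of its rim, 90 mm above the bench; z up. Fixed to the bench; 124 mm across, mouth 104, rim 10 wide. Three notches 10 mm deep, 34 degrees wide, are cut in the rim: the x axis points at the middle of one, the others are 120 degrees either side. Keys drop when within about 10 degrees of a notch's middle.
- small_lid_handle (a point): Centre of the black bar handle (44 mm long along x, 12 thick, 34 tall) on the lid of the smaller white canister (84 mm across, rim 70 mm above the bench), already properly closed, to be left alone. This point is 86 mm above the bench.
Mind the look-alikes: they are no part of the job. Leave any blue, green or red look-alike of the part that bears lid_handle alone.

How it is judged (in metres and radians):
At the end, for the whole second after the job is handed in: The wide canister's lid is seated: the centre of its handle is less than 24.5 mm above the rim (21 mm when fully home, 31 mm with the keys on the rim), within 10 mm of the canister's axis, and level within 0.06 rad (z of lid_handle in the frame of canister_mouth below 0.0245 m and horizontal distance between lid_handle and canister_mouth below 0.01 m and angle between lid_handle's own z axis and vertical below 0.06 rad); the robot touches nothing.
It fails at once if the wide canister's lid is lifted off (handle centre more than 55 mm above the rim, that is 24 mm above where it rests with its keys on the rim) (z of lid_handle in the frame of canister_mouth above 0.055 m).
It fails at once if the smaller canister's lid is disturbed (handle moved by more than 10 mm) (distance of small_lid_handle from where it was at the start of the episode above 0.01 m).
It also fails if it takes over 32 s, if anything falls off the work surface, if the arm or the gripper's body presses on something with over 40 N, if the wrist force passes 120 N, or if a joint passes its speed limit or range.

## Working session

There is one attempt and no reset: what is moved stays moved. The work goes in short steps, Python scripts to look and compute and a tool call to move; the robot and the scene stay as the last step left them, time stands still between calls to the robot, and variables do not carry over. Pictures are saved under pics/ and viewed, at most 10 in all, crops included, and the job is handed in when it is done.

Besides the shell and the picture viewer there is one more tool, called after "Call:" as name(argument=value, ...), one argument or row to a line, values as JSON. drive_tool: Moves the arm, as the interface text tells. Its arguments: {"type":"object","properties":{"plan":{"type":"array","items":{"type":"object","properties":{"x":{"type":"number"},"y":{"type":"number"},"z":{"type":"number"},"ax":{"type":"number"},"ay":{"type":"number"},"az":{"type":"number"},"hand":{"type":"number"}}}},"grip_force":{"type":"number"}},"required":["plan"]}

```bash
mkdir -p pics; python3 - <<'E'
from rig import monitor, imaging, r
import cv2
s=monitor.sense(); print(s['clock'],s['eef_pos'],s['tcp_rot'],s['opening'])
for n in('top','scene'):
    cv2.imwrite(f'pics/{n}0.png',imaging.grab_frame(n)[:,:,::-1]); c=imaging.camera_info(n); print(n,c)
E
```

```text
0.0 [ 189.8012552  -594.98645284  230.57662124] [-3.14023387e+00 -1.09642764e-05  3.08799841e-01] 0.9998213264881923
top {'mtx': array([[536.48617368,   0.        , 314.04491105],
       [  0.        , 536.48617368, 248.34340382],
       [  0.        ,   0.        ,   1.        ]]), 'dist': array([-0.15217231,  0.        ,  0.        ,  0.        ,  0.        ]), 'R': array([[ 0.00690323, -0.99995336, -0.00675478],
       [-0.99690209, -0.0063526 , -0.07839557],
       [ 0.078349  ,  0.00727504, -0.99689945]]), 't': array([ 13.21983176, 457.16505063, 982.75613658])}
scene {'mtx': array([[589.69347973,   0.        , 319.9139928 ],
       [  0.        , 589.69347973, 231.20523177],
       [  0.        ,   0.        ,   1.        ]]), 'dist': array([-0.09885195,  0.        ,  0.        ,  0.        ,  0.        ]), 'R': array([[ 0.42672488,  0.90430265,  0.01194154],
       [ 0.54765758, -0.24787733, -0.79914204],
       [-0.71970623,  0.34755367, -0.60102362]]), 't': array([-206.1910668 , -153.27434022, 1654.52676126])}
```

View pics/top0.png

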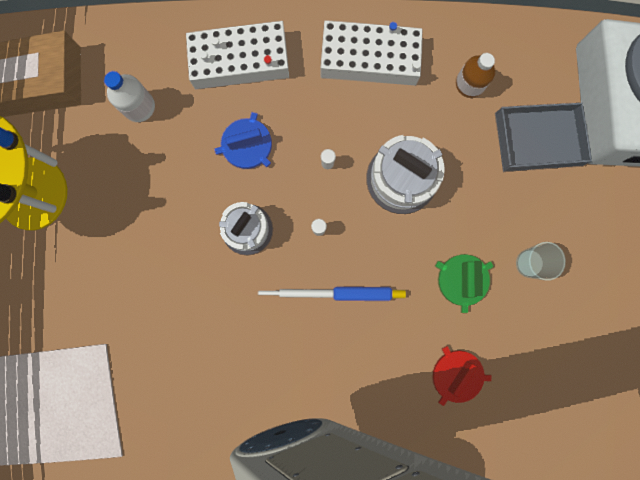

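View pics/scene0.png

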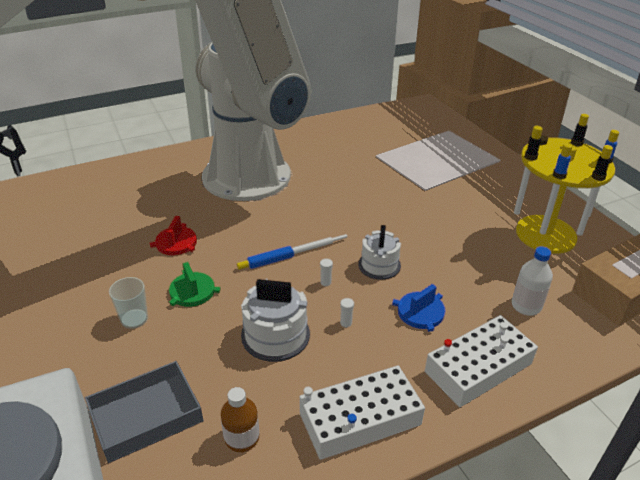

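The wide canister with the steel lid and black bar is at top px (408,168). Possible mix-ups are the small closed canister (243,225) and the blue (246,143), green (465,280) and red (459,376) lids. I choose (408,168) and check it in one close crop.

```bash
python3 - <<'E'
import cv2
i=cv2.imread('pics/top0.png')[125:220,355:460]
cv2.imwrite('pics/crop0.png',cv2.resize(i,None,fx=6,fy=6,interpolation=cv2.INTER_CUBIC))
E
```

```text
(no output)
```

View pics/crop0.png

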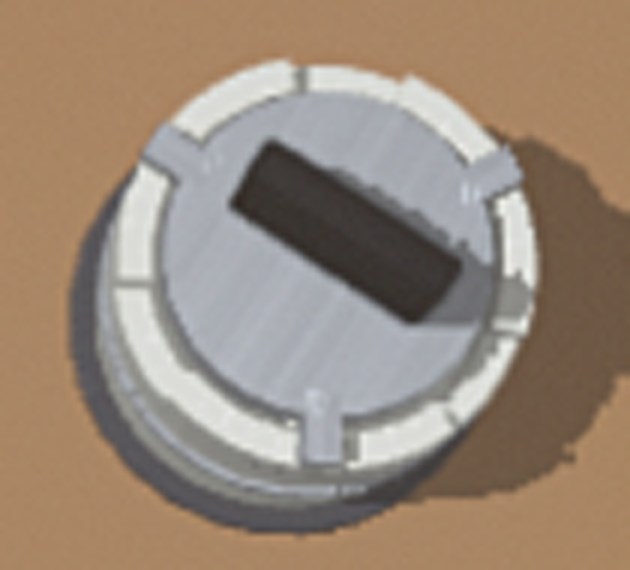

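The crop confirms it: steel lid, black bar (252,175)–(437,293), and keys at crop px (165,145), (500,172) and (322,440). The notch edges look to be near (303,78)/(408,78), (135,284) and (450,412)/(515,330). Next I compute world positions.

```bash
cat > h.py <<'E'
import numpy as np, cv2
def ray(c,px,z):
    u=cv2.undistortPoints(np.array(px,float).reshape(-1,1,2),c['mtx'],np.array(c['dist'])).reshape(-1,2)
    d=np.c_[u,np.ones(len(u))]@c['R']; o=-c['R'].T@c['t']
    return o+d*((z-o[2])/d[:,2])[:,None]
def proj(c,P):
    return cv2.projectPoints(np.array(P,float),cv2.Rodrigues(c['R'])[0],c['t'],c['mtx'],np.array(c['dist']))[0].reshape(-1,2)
E
python3 - <<'E'
from rig import imaging
from h import *
from scipy.optimize import least_squares
c=imaging.camera_info('top')
f=lambda L:np.array(L)/6.-.5+.5/6+[355,125]
top=ray(c,f([(252,175),(437,293)]),143-0)   # bar top: 90+31+22
print('bar',top.mean(0),np.degrees(np.arctan2(*(top[0]-top[1])[[1,0]])),np.linalg.norm(top[0]-top[1]))
k=ray(c,f([(153,140),(507,165),(322,465)]),99)
ce=k.mean(0);print('lid',ce,np.linalg.norm(k-ce,axis=1),np.degrees(np.arctan2(k[:,1]-ce[1],k[:,0]-ce[0])))
rim=ray(c,f([(185,122),(245,72),(290,60),(450,98),(490,140),(530,290),(425,455),(370,468),(280,462),(200,415)]),90)
s=least_squares(lambda p:np.hypot(rim[:,0]-p[0],rim[:,1]-p[1])-p[2],[*ce[:2],62]);print('rim',s.x,s.fun.round(1))
for z in(90,):
    n=ray(c,f([(300,62),(408,78),(117,284),(150,370),(450,412),(515,330)]),z);print('notch',np.degrees(np.arctan2(n[:,1]-s.x[1],n[:,0]-s.x[0])).round(1))
# overlay notch model at candidate angles
im=cv2.imread('pics/top0.png')[125:220,355:460];im=cv2.resize(im,None,fx=6,fy=6,interpolation=cv2.INTER_CUBIC)
g=np.radians(np.degrees(np.arctan2(n[:2,1]-s.x[1],n[:2,0]-s.x[0])).mean())
for j in range(3):
  a=np.radians(np.linspace(-17,17,9))+g+j*2*np.pi/3
  P=[[s.x[0]+R*np.cos(t),s.x[1]+R*np.sin(t),80] for R,T in((62,a),(52,a[::-1])) for t in T]
  cv2.polylines(im,[((proj(c,P)-[355,125]+.5)*6).astype(int)],True,(0,0,255),1)
cv2.imwrite('pics/ov.png',im)
E
```

```text
bar [ 589.90842065 -146.81413106  143.        ] 57.40747618719817 60.87440085569414
lid [ 594.03937492 -149.7088864    99.        ] [61.13952028 60.36882224 61.89984779] [ 56.36213778 -62.39017775 177.59987162]
rim [ 594.06673803 -152.30613698   61.49014953] [-1.5  1.1  0.8  0.7 -0.3 -2.   1.6  0.5  0.2 -1. ]
notch [   7.9  -22.9   96.5  121.3 -142.1 -109.8]
```

View pics/ov.png

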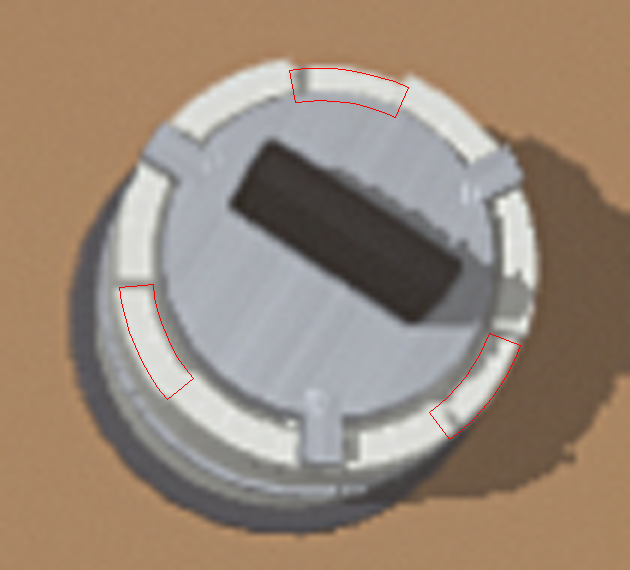

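Keys are at about 57° and the notches at -7° (mod 120), so the shortest fix is a world counter-clockwise turn of about 56°. The lid is at about (592,-149). I go above it with tool x along the bar.

Call:
drive_tool(
  plan=[
    {"x": 1.3,"y": -0.75,"z": 0.2,"az": -0.8},
    {"x": 2.6,"y": -1.5,"z": 0.2,"az": -1.6},
    {"x": 3.9,"y": -2.3,"z": 0.2,"az": -2.4},
    {"x": 5.2,"y": -3.05,"z": 0.2,"az": -3.2},
    {"x": 6.5,"y": -3.8,"z": 0.2,"az": -4.0},
    {"x": 7.8,"y": -4.6,"z": 0.2,"az": -4.8},
    {"x": 9.1,"y": -5.35,"z": 0.2,"az": -5.6},
    {"x": 10.4,"y": -6.1,"z": 0.2,"az": -6.5,"hand": 60},
  ],
  grip_force=60,
)

```text
invalid input
```

Call:
drive_tool(
  plan=[
    {"x": 1.3,"y": -0.75,"z": 0.2,"ax": 0,"ay": 0,"az": -0.8,"hand": 60},
    {"x": 2.6,"y": -1.5,"z": 0.2,"ax": 0,"ay": 0,"az": -1.6,"hand": 60},
    {"x": 3.9,"y": -2.3,"z": 0.2,"ax": 0,"ay": 0,"az": -2.4,"hand": 60},
    {"x": 5.2,"y": -3.05,"z": 0.2,"ax": 0,"ay": 0,"az": -3.2,"hand": 60},
    {"x": 6.5,"y": -3.8,"z": 0.2,"ax": 0,"ay": 0,"az": -4.0,"hand": 60},
    {"x": 7.8,"y": -4.6,"z": 0.2,"ax": 0,"ay": 0,"az": -4.8,"hand": 60},
    {"x": 9.1,"y": -5.35,"z": 0.2,"ax": 0,"ay": 0,"az": -5.6,"hand": 60},
    {"x": 10.4,"y": -6.1,"z": 0.2,"ax": 0,"ay": 0,"az": -6.5,"hand": 60},
  ],
  grip_force=60,
)

```text
clock: 0.9
eef_pos: [457.6, -296.2, 221.4]
tcp_rot: [-3.141, 0.0, 0.993]
contact_force: [0.4, -0.3, 0.1]
opening: 0.703
grasp_force: 0.0
```

Call:
drive_tool(
  plan=[
    {"x": 1.0,"y": 0.15,"z": 0,"ax": 0,"ay": 0,"az": 0,"hand": 60},
    {"x": 2.0,"y": 0.3,"z": 0,"ax": 0,"ay": 0,"az": 0,"hand": 60},
    {"x": 3.0,"y": 0.5,"z": 0,"ax": 0,"ay": 0,"az": 0,"hand": 60},
    {"x": 3.9,"y": 0.65,"z": 0,"ax": 0,"ay": 0,"az": 0,"hand": 60},
    {"x": 3.9,"y": 0.65,"z": 0,"ax": 0,"ay": 0,"az": 0,"hand": 60},
    {"x": 3.9,"y": 0.65,"z": 0,"ax": 0,"ay": 0,"az": 0,"hand": 60},
    {"x": 3.9,"y": 0.65,"z": 0,"ax": 0,"ay": 0,"az": 0,"hand": 60},
  ],
)

```text
clock: 1.6
eef_pos: [590.2, -153.3, 221.1]
tcp_rot: [-3.141, 0.001, 0.989]
contact_force: [-0.1, -0.4, -1.0]
opening: 0.701
grasp_force: 0.0
```

```bash
python3 - <<'E'
from rig import monitor, imaging
import cv2
from h import *
s=monitor.sense(); print(s['clock'],s['eef_pos'],s['tcp_rot'],s['qpos'])
c=imaging.camera_info('wrist');im=imaging.grab_frame('wrist')[:,:,::-1].copy()
np.savez('w1.npz',**c)
cv2.imwrite('pics/w1.png',im)
E
```

```text
1.6 [ 590.16993305 -153.34067376  221.10523307] [-3.14066353e+00  6.90725110e-04  9.89316475e-01] [-2.56462603e-01  3.39743861e-01  1.67663307e+00 -3.96385834e-04
  1.12631680e+00  3.25188208e-01]
```

View pics/w1.png

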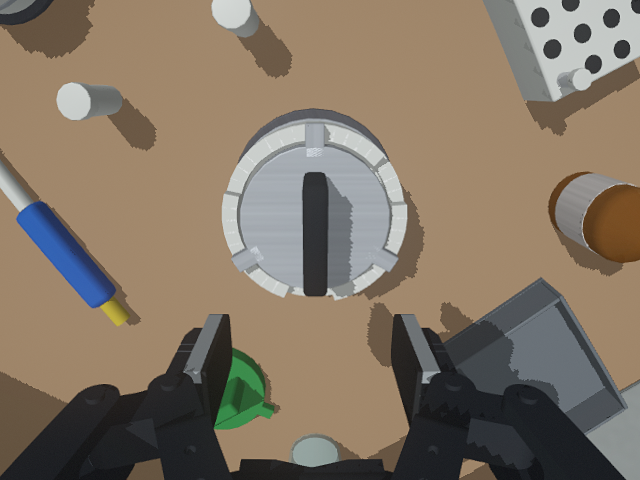

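The wrist view shows the bar upright in the image with its top from (314,173) to (315,295) at u≈315, and the keys at (315,125), (240,260) and (392,262). Notches are at about (243,170), (385,180) and (312,297).

```bash
python3 - <<'E'
from h import *
c=dict(np.load('w1.npz'))
b=ray(c,[(314.5,174),(315,295)],143);print(b,b.mean(0),np.degrees(np.arctan2(*(b[0]-b[1])[[1,0]])),np.linalg.norm(b[0]-b[1]))
k=ray(c,[(315,122),(234,264),(396,264)],99);ce=k.mean(0);print(ce,np.linalg.norm(k-ce,axis=1),np.degrees(np.arctan2(k[:,1]-ce[1],k[:,0]-ce[0])))
n=ray(c,[(224,191),(248,149),(372,140),(407,203),(288,298),(334,299)],90);print(np.degrees(np.arctan2(n[:,1]-ce[1],n[:,0]-ce[0])))
t=np.array([590.2,-153.3]);d=ce[:2]-t;y=.989;print(d@[np.cos(y),np.sin(y)],d@[np.sin(y),-np.cos(y)]);d=b.mean(0)[:2]-t;print(d@[np.cos(y),np.sin(y)],d@[np.sin(y),-np.cos(y)])
E
```

```text
[[ 617.0720799  -117.28779186  143.        ]
 [ 579.09439843 -175.95231097  143.        ]] [ 598.08323916 -146.62005141  143.        ] 57.08216967992685 69.8844052148498
[ 596.86044542 -149.36093749   99.        ] [61.67689818 62.57982012 62.72274225] [ 56.86977367 176.24098341 -62.73258045]
[ 130.64722652  100.56589091   21.02239041  -24.78409286 -140.73043339
 -110.62825014]
6.951080962402449 3.4000323631003138
9.912984370181558 2.915461149558867
```

Both views agree: lid centre ≈ (596,-149), and about 57° to turn. Descend and close.

Call:
drive_tool(
  plan=[
    {"x": 0.12,"y": 0.06,"z": 0.6,"ax": 0,"ay": 0,"az": 0,"hand": 60},
    {"x": 0.12,"y": 0.06,"z": 1.2,"ax": 0,"ay": 0,"az": 0,"hand": 60},
    {"x": 0.12,"y": 0.06,"z": 1.7,"ax": 0,"ay": 0,"az": 0,"hand": 60},
    {"x": 0.12,"y": 0.06,"z": 2.1,"ax": 0,"ay": 0,"az": 0,"hand": 60},
    {"x": 0.12,"y": 0.06,"z": 2.26,"ax": 0,"ay": 0,"az": 0,"hand": 60},
    {"x": 0.12,"y": 0.06,"z": 2.26,"ax": 0,"ay": 0,"az": 0,"hand": 60},
    {"x": 0.12,"y": 0.06,"z": 2.26,"ax": 0,"ay": 0,"az": 0,"hand": 40},
    {"x": 0.12,"y": 0.06,"z": 2.26,"ax": 0,"ay": 0,"az": 0,"hand": 30},
  ],
)

```text
clock: 2.45
eef_pos: [597.5, -150.0, 109.9]
tcp_rot: [3.14, -0.001, 0.989]
contact_force: [0.2, -0.3, -0.4]
opening: 0.371
grasp_force: 0.0
```

Call:
drive_tool(
  plan=[
    {"x": 0,"y": 0,"z": 0,"ax": 0,"ay": 0,"az": 0,"hand": 22},
    {"x": 0,"y": 0,"z": 0,"ax": 0,"ay": 0,"az": 0,"hand": 16},
    {"x": 0,"y": 0,"z": 0,"ax": 0,"ay": 0,"az": 0,"hand": 8},
    {"x": 0,"y": 0,"z": 0,"ax": 0,"ay": 0,"az": 0,"hand": 5},
    {"x": 0,"y": 0,"z": 0,"ax": 0,"ay": 0,"az": 0,"hand": 5},
    {"x": 0,"y": 0,"z": 0,"ax": 0,"ay": 0,"az": 0,"hand": 5},
  ],
)

```text
clock: 3.05
eef_pos: [596.9, -149.4, 109.3]
tcp_rot: [3.141, -0.0, 0.99]
contact_force: [-2.1, 0.3, 5.5]
opening: 0.155
grasp_force: 59.0
```

Call:
drive_tool(
  plan=[
    {"x": 0,"y": 0,"z": 0,"ax": 0,"ay": 0,"az": -1,"hand": 5},
    {"x": 0,"y": 0,"z": 0,"ax": 0,"ay": 0,"az": -2,"hand": 5},
    {"x": 0,"y": 0,"z": 0,"ax": 0,"ay": 0,"az": -3,"hand": 5},
    {"x": 0,"y": 0,"z": 0,"ax": 0,"ay": 0,"az": -4,"hand": 5},
    {"x": 0,"y": 0,"z": 0,"ax": 0,"ay": 0,"az": -5,"hand": 5},
    {"x": 0,"y": 0,"z": 0,"ax": 0,"ay": 0,"az": -6,"hand": 5},
    {"x": 0,"y": 0,"z": 0,"ax": 0,"ay": 0,"az": -7,"hand": 5},
    {"x": 0,"y": 0,"z": 0,"ax": 0,"ay": 0,"az": -7,"hand": 5},
  ],
)

```text
clock: 3.85
eef_pos: [597.5, -149.7, 109.2]
tcp_rot: [3.14, 0.001, 1.724]
contact_force: [-0.1, 0.5, 5.8]
opening: 0.156
grasp_force: 59.1
```

Call:
drive_tool(
  plan=[
    {"x": 0,"y": 0,"z": 0,"ax": 0,"ay": 0,"az": -1,"hand": 5},
    {"x": 0,"y": 0,"z": 0,"ax": 0,"ay": 0,"az": -2,"hand": 5},
    {"x": 0,"y": 0,"z": 0,"ax": 0,"ay": 0,"az": -2.6,"hand": 5},
    {"x": 0,"y": 0,"z": 0,"ax": 0,"ay": 0,"az": -2.6,"hand": 5},
    {"x": 0,"y": 0,"z": 0.06,"ax": 0,"ay": 0,"az": -2.6,"hand": 5},
    {"x": 0,"y": 0,"z": 0.06,"ax": 0,"ay": 0,"az": -2.6,"hand": 5},
  ],
)

```text
clock: 4.45
eef_pos: [596.3, -149.4, 104.8]
tcp_rot: [-3.141, -0.001, 1.992]
contact_force: [0.4, -0.3, -2.7]
opening: 0.154
grasp_force: 58.4
```

No resistance while going down, so the keys are over the notches. Continue down.

Call:
drive_tool(
  plan=[
    {"x": 0,"y": 0,"z": 0.04,"ax": 0,"ay": 0,"az": 0,"hand": 5},
    {"x": 0,"y": 0,"z": 0.08,"ax": 0,"ay": 0,"az": 0,"hand": 5},
    {"x": 0,"y": 0,"z": 0.11,"ax": 0,"ay": 0,"az": 0,"hand": 5},
    {"x": 0,"y": 0,"z": 0.13,"ax": 0,"ay": 0,"az": 0,"hand": 5},
    {"x": 0,"y": 0,"z": 0.13,"ax": 0,"ay": 0,"az": 0,"hand": 5},
  ],
)

```text
clock: 4.95
eef_pos: [596.7, -149.6, 99.3]
tcp_rot: [-3.142, -0.0, 1.995]
contact_force: [-1.7, 0.7, 1.1]
opening: 0.153
grasp_force: 59.0
```

Down 10 mm with light contact. Press a little more, then release.

Call:
drive_tool(
  plan=[
    {"x": 0,"y": 0,"z": 0.03,"ax": 0,"ay": 0,"az": 0,"hand": 5},
    {"x": 0,"y": 0,"z": 0.05,"ax": 0,"ay": 0,"az": 0,"hand": 5},
    {"x": 0,"y": 0,"z": 0.05,"ax": 0,"ay": 0,"az": 0,"hand": 5},
  ],
)

```text
clock: 5.25
eef_pos: [596.7, -149.6, 99.2]
tcp_rot: [3.141, 0.0, 1.995]
contact_force: [-11.3, 2.5, 25.0]
opening: 0.156
grasp_force: 62.7
```

Call:
drive_tool(
  plan=[
    {"x": 0,"y": 0,"z": 0,"ax": 0,"ay": 0,"az": 0,"hand": 30},
    {"x": 0,"y": 0,"z": 0,"ax": 0,"ay": 0,"az": 0,"hand": 60},
    {"x": 0,"y": 0,"z": 0,"ax": 0,"ay": 0,"az": 0,"hand": 60},
    {"x": 0,"y": 0,"z": 0,"ax": 0,"ay": 0,"az": 0,"hand": 60},
    {"x": 0,"y": 0,"z": -0.5,"ax": 0,"ay": 0,"az": 0,"hand": 60},
    {"x": 0,"y": 0,"z": -1.2,"ax": 0,"ay": 0,"az": 0,"hand": 60},
    {"x": 0,"y": 0,"z": -2,"ax": 0,"ay": 0,"az": 0,"hand": 60},
    {"x": 0,"y": 0,"z": -2.8,"ax": 0,"ay": 0,"az": 0,"hand": 60},
  ],
)

```text
clock: 6.05
eef_pos: [596.5, -149.5, 237.5]
tcp_rot: [-3.141, -0.001, 1.995]
contact_force: [0.5, -0.7, -0.2]
opening: 0.704
grasp_force: 0.0
```

```bash
python3 - <<'E'
from rig import monitor, imaging
import cv2
print(monitor.sense()['eef_pos'])
a=imaging.grab_frame('wrist')[:,:,::-1]
b=imaging.grab_frame('scene')[250:370,220:330,::-1]
cv2.imwrite('pics/end.png',cv2.hconcat([cv2.resize(a[60:420,160:480],(400,450)),cv2.resize(b,(400,450))]))
E
```

```text
[ 596.45106817 -149.4851364   237.47722518]
```

View pics/end.png

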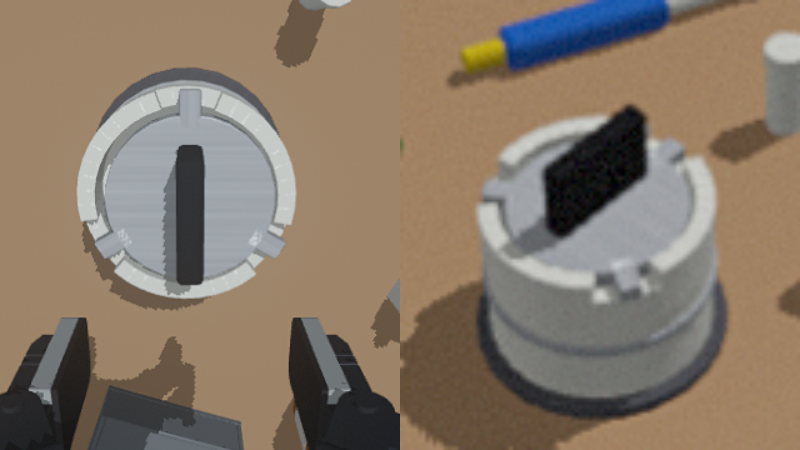

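All three keys lie in the notches: (190,105), (112,243) and (268,243) in the left half. In the side view the lid's top is flush with the rim, and the gripper is clear.

```bash
python3 -c "
from rig import r
print(r.sign_off())"
```

```text
the job is handed in; nothing more can be done
None
```

The wide canister's lid is turned about 57° counter-clockwise, seated fully home with all three keys in their notches, and released; the job was handed in at about 6 s (no verdict was returned), and I did not touch the smaller canister.

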